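# Sort the ground pegs by length into the sloping rack

## Robot

A 6-joint arm with a two-finger parallel gripper is mounted at the origin on the work surface. World frame = base frame: x ahead of the robot, y to its left, z up, the work surface at z = 0. Lengths are in m, angles in rad, forces in N, time in s.
With the tool pointing down it reaches from about 0.275 to 0.825 m from the base axis. Payload 4.9 kg.
Tool frame: the origin (TCP) lies midway between the tips of the shut fingers; the grasp point (between the pads) lies 19 mm behind it (bot.grip_depth is the distance from the TCP to the grasp point, in m); y points along the fingers, x is the direction in which the jaws open and shut, and the axes are right-handed (so a half turn about y gives the same grasp; the last joint's range is limited). The gripper opens to 85 mm and grips with 20 to 120 N. Pads are 22 mm wide; open, the fingers measure 114 mm over their backs; the gripper's body (76 mm by 85 mm) begins 54 mm behind the grasp point. The pads swing forward as they close: fully open they stand 13 mm farther back than shut.
Start: joints at [1.186, 0.326, -0.193, 1.052, 0, 1.437], TCP at [0.136, 0.533, 0.231] pointing down, gripper open.
Joint ranges: [-2.65, 2.65], [-0.97, 1.79], [-1.3, 1.35], [-1.93, 2.1], [-1.47, 1.37], [-3.14, 3.14]. Speed limits (rad/s): [2.57, 2.57, 3.14, 3.14, 3.14, 3.14].

## Interface

Orientations are given as a unit quaternion [w, x, y, z].
In Python, from cell import bot gives the robot as it stands. Calls block until the motion is done:
- bot.move_pose(position, orientation): joint-space move of the TCP to a pose.
- bot.move_linear(position, speed=0.15, rotation=None, until_force=None): straight line of the TCP; rotation=None keeps the orientation; speed is the mean speed in m/s. With until_force (N) it stops when the force on the tool has changed by that much, and returns True; else False.
- bot.goto_joints(angles): joint-space move.
- bot.set_gripper(opening, grasp_force=None): opening from 0.0 (shut) to 1.0 (fully open); grasp_force is the grip in N (None keeps the last); returns when the fingers have stopped.
- bot.wait(seconds).
- bot.solve_ik(position, orientation): joint angles nearest the present ones, or None.
- bot.camera(name): name is "side" or "top" or "wrist"; returns the picture (480x640x3 uint8, red, green, blue); there is no depth.
- bot.calibration(name): a dict with "mtx" (3x3 intrinsics, pixels), "extrinsics" (4x4, takes a point from world to camera coordinates); the wrist camera has in their place "hand_eye" (4x4, takes a point from camera to tool coordinates, whose origin is the TCP and whose axes are the tool frame's). Camera axes: x right, y down, z forward; pixel columns grow to the right and rows downward; lengths in m; the calibration is good to about 2 mm. A picture is of the moment at which its call begins: read the wrist's pose just before it. calibration takes no time and is no camera call.
A pose or a line that the arm cannot do raises bot.PlanningError and nothing moves.
- bot.close_job(): hands the job in, once; it reports no verdict.
Trained networks look in the newest picture that a camera, given by its name, has taken for a name from the list of things; names that differ only in an ending like _2 or _b are one class to them, and where a whole thing is asked for, a point or a joint stands for the part that bears it (a point fixed in the world has none). Each returns a list of dicts, best first, with "confidence" (0 to 1); they miss things now and then, are a little off and sometimes report something else, mostly with a low value. They report only what shows in the picture. A call takes as long as a camera call. They do not tell look-alikes from the thing itself.
- bot.search_frame(camera, thing): "bbox" ([left, top, width, height] in pixels, round what is visible of it).
Readings, each from a call of its own:
- bot.read_clock(): time.
- bot.read_joint_positions(): joint angles.
- bot.read_joint_vel(): joint speeds.
- bot.read_joint_efforts(): joint torques, N m.
- bot.read_position(): TCP position.
- bot.read_tool_rot(): TCP orientation.
- bot.read_ft_force(): force on the tool from outside, world axes, zero at the start.
- bot.read_moment(): the same for the moment, N m.
- bot.read_gripper_width(): opening from 0.0 (shut) to 1.0 (fully open).
Only numpy, scipy, OpenCV 4.12 (cv2) and the standard library are available. Lean on these libraries where they do the work, as an engineer would, in place of code of your own. Each camera call takes 0.05 s, during which the arm holds its last target. There are 200 camera calls.

## Task

Finish sorting the four green ground pegs into the two-row sloping rack, two to a row, each in the row whose yellow sample peg is of its own length: one long and one short peg lie in each other's row and must change over, and another of each still lies on the shelf. Every peg ends up flat on its tray, in line with the slope, head up and point down at the front lip, and let go. Leave the other things on the shelf where they stand.

Things in the scene. Friction and masses are not known exactly. Their poses are not given: they have to be found in the camera images.
- long1: loose green plastic T-headed ground peg, long, 115 mm long: shank 20 mm wide and thick, narrowing in the last 18 mm to a blunt point; T-head 40 mm wide, 20 mm thick, 10 mm long. Origin: centre of underside at mid length; x runs from point to head, z out of the top face. Starts lying flat on the shelf, head roughly away from the robot.
- long2: loose green plastic T-headed ground peg, long, 115 mm long: shank 20 mm wide and thick, narrowing in the last 18 mm to a blunt point; T-head 40 mm wide, 20 mm thick, 10 mm long. Origin: centre of underside at mid length; x runs from point to head, z out of the top face. Starts wrongly filed: in the row for short pegs, point against the lip.
- short1: loose green plastic T-headed ground peg, short, 85 mm long: shank 20 mm wide and thick, narrowing in the last 18 mm to a blunt point; T-head 40 mm wide, 20 mm thick, 10 mm long. Origin: centre of underside at mid length; x runs from point to head, z out of the top face. Starts lying flat on the shelf, head roughly away from the robot.
- short2: loose green plastic T-headed ground peg, short, 85 mm long: shank 20 mm wide and thick, narrowing in the last 18 mm to a blunt point; T-head 40 mm wide, 20 mm thick, 10 mm long. Origin: centre of underside at mid length; x runs from point to head, z out of the top face. Starts wrongly filed: in the row for long pegs, point against the lip.
- long1_tip (a point): the point end of peg long1, at mid thickness (10 mm above its underside plane), x = -57.5 mm in the peg's frame
- long2_tip (a point): the point end of peg long2, at mid thickness (10 mm above its underside plane), x = -57.5 mm in the peg's frame
- short1_tip (a point): the point end of peg short1, at mid thickness (10 mm above its underside plane), x = -42.5 mm in the peg's frame
- short2_tip (a point): the point end of peg short2, at mid thickness (10 mm above its underside plane), x = -42.5 mm in the peg's frame
- row_long: fixed plywood tray sloping up 32 deg, 150 mm wide: the row for long pegs, known by the 115 mm yellow sample peg fixed crosswise at its upper end (x 152 to 182 mm, 20 mm thick). Origin: on its surface at the front lip, mid width, 30 mm above table; x up the slope, y across, z out of the surface. Lip 12 mm high. Grey lines at y = -38, +38 mm: places for two pegs. May be the left or right tray.
- row_short: fixed plywood tray sloping up 32 deg, 150 mm wide: the row for short pegs, known by the 85 mm yellow sample peg fixed crosswise at its upper end (x 152 to 182 mm, 20 mm thick). Origin: on its surface at the front lip, mid width, 30 mm above table; x up the slope, y across, z out of the surface. Lip 12 mm high. Grey lines at y = -38, +38 mm: places for two pegs. May be the left or right tray.
- rack: fixed wooden frame of the two trays (centres 78 mm either side of its middle). Origin: on the table under the middle of the lips; x away from robot. A 12 mm steel rail runs along y at x = 50, z = 200 mm, y = -168 to 168 mm; its end arms run back to posts at x = 158 mm. It blocks a gripper from straight above: work square to the tray, tilted. Low outer cheeks at y = -162, 162 mm.
- pots: bystander: leaning tower of four upturned terracotta pots, 112 mm across, about 185 mm tall; origin centre of underside
- trowel: bystander: trowel lying flat, 290 mm long, handle to its -x; blade 66 mm wide; origin on the table near the blade's root
- pump: bystander: upright aluminium bike pump, 480 mm tall, foot 100 x 200 mm, T-handle (and the foot) 200 mm along its y, which points about along world x; origin centre of underside
- tin: bystander: small blue tin, 44 mm across, 35 mm tall; origin centre of underside
- connector: bystander: brass hose connector standing up, 36 mm across, 40 mm tall; origin centre of underside
- jar: bystander: amber jar, 60 mm across, 60 mm tall; origin centre of underside
There are look-alikes about, which are no part of the job. What is shaped like the long1 but grey or purple is not meant.

How it is judged:
At the end, for the whole second after the job is handed in: Both long pegs lie in the long row and both short pegs in the short row: point end within 20 mm of the lip, peg within 64 mm of the tray's midline, underside flat on the tray (within 6 mm and 0.1 rad), in line with the slope within 0.2 rad with the head up, all at rest (x of long1_tip in the frame of row_long between -0.006 and 0.02 m and y of long1 in the frame of row_long between -0.064 and 0.064 m and z of long1 in the frame of row_long between -0.005 and 0.006 m and angle between the x axis of each of long1, long2 and the x axis of row_long, either way round below 0.2 rad and angle between the z axis of each of long1, long2 and the z axis of row_long, either way round below 0.1 rad and linear speed of each of long1, long2, short1, short2 below 0.02 m/s and x of long2_tip in the frame of row_long between -0.006 and 0.02 m and y of long2 in the frame of row_long between -0.064 and 0.064 m and z of long2 in the frame of row_long between -0.005 and 0.006 m and x of short1_tip in the frame of row_short between -0.006 and 0.02 m and y of short1 in the frame of row_short between -0.064 and 0.064 m and z of short1 in the frame of row_short between -0.005 and 0.006 m and angle between the x axis of each of short1, short2 and the x axis of row_short, either way round below 0.2 rad and angle between the z axis of each of short1, short2 and the z axis of row_short, either way round below 0.1 rad and x of short2_tip in the frame of row_short between -0.006 and 0.02 m and y of short2 in the frame of row_short between -0.064 and 0.064 m and z of short2 in the frame of row_short between -0.005 and 0.006 m); the robot touches nothing.
It fails at once if a bystander (pots, trowel, pump, tin, connector or jar) is shifted by more than 30 mm or tipped over (distance of any of pots, trowel, pump, tin, connector, jar from where it was at the start of the episode above 0.03 m or angle between any of pots, trowel, pump, tin, connector, jar's own z axis and vertical above 0.3 rad).
It also fails if it takes over 72 s, if anything falls off the work surface, if the arm or the gripper's body presses on something with over 40 N, if the wrist force passes 120 N, or if a joint passes its speed limit or range.

## Working session

There is one attempt and no reset: what is moved stays moved. The work goes in short steps, each a Python script; the robot and the scene stay as the last script left them, time stands still between calls to the robot, and variables do not carry over. Pictures are saved under pics/ and viewed, about 8 in all and at most 12, crops included, and the job is handed in when it is done.

```bash
mkdir -p pics; ls
cat > a.py <<'E'
from cell import bot
import cv2, numpy as np
for n in ("top","side"):
    im=bot.camera(n); cv2.imwrite(f"pics/{n}0.png",im[:,:,::-1])
    c=bot.calibration(n); print(n,np.round(c["mtx"],1).tolist(),np.round(c["extrinsics"],4).tolist())
    for t in ("long1","short1","row_long","row_short","rack","tin","connector","jar","trowel","pots","pump"):
        print(t,[(np.round(d["bbox"]).astype(int).tolist(),round(d["confidence"],2)) for d in bot.search_frame(n,t)][:6])
print(bot.calibration("wrist"),bot.read_clock(), bot.grip_depth, bot.read_tool_rot())
E
python3 a.py
```

```text
pics
top [[577.4, 0.0, 320.0], [0.0, 577.4, 234.5], [0.0, 0.0, 1.0]] [[-0.0002, -1.0, -0.0072, -0.0553], [-0.9983, 0.0006, -0.0585, 0.5107], [0.0585, 0.0071, -0.9983, 1.3306], [0.0, 0.0, 0.0, 1.0]]
long1 [([365, 306, 45, 29], 0.95), ([428, 308, 50, 24], 0.84), ([438, 226, 31, 51], 0.78), ([484, 247, 52, 32], 0.75), ([505, 319, 26, 46], 0.74), ([357, 155, 13, 47], 0.6)]
short1 [([128, 237, 26, 33], 0.81), ([258, 163, 15, 32], 0.74)]
row_long [([246, 114, 68, 88], 0.91), ([254, 166, 19, 30], 0.34), ([403, 79, 34, 116], 0.22)]
row_short [([315, 119, 70, 85], 0.58), ([355, 155, 17, 47], 0.23)]
rack [([226, 106, 174, 99], 0.89)]
tin [([227, 263, 16, 20], 0.64), ([443, 227, 28, 51], 0.54)]
connector [([269, 250, 19, 11], 0.67), ([129, 241, 27, 29], 0.29)]
jar [([351, 244, 30, 28], 0.89), ([225, 263, 20, 20], 0.46)]
trowel []
pots []
pump [([451, 47, 108, 166], 0.92), ([314, 117, 74, 87], 0.49)]
side [[465.1, 0.0, 320.9], [0.0, 465.1, 242.9], [0.0, 0.0, 1.0]] [[0.7858, -0.6184, 0.0023, -0.4208], [-0.4245, -0.5421, -0.7253, 0.2448], [0.4498, 0.569, -0.6885, 1.1625], [0.0, 0.0, 0.0, 1.0]]
lon
[... 520 characters left out ...]
396, 249, 75, 44], 0.67)]
pots [([269, 122, 33, 57], 0.88)]
pump [([423, 142, 118, 201], 0.56), ([316, 171, 71, 68], 0.5)]
{'mtx': array([[355.85116891,   0.        , 318.03689813],
       [  0.        , 355.85116891, 246.2277109 ],
       [  0.        ,   0.        ,   1.        ]]), 'hand_eye': array([[ 9.99998706e-01, -1.45077616e-03, -6.94695133e-04,
        -2.44434038e-04],
       [ 2.64364447e-04, -2.77776657e-01,  9.60645647e-01,
        -1.42593602e-01],
       [-1.58665189e-03, -9.60644588e-01, -2.77775914e-01,
         6.97563725e-02],
       [ 0.00000000e+00,  0.00000000e+00,  0.00000000e+00,
         1.00000000e+00]])} 1.2 0.0187 [ 0.55863009 -0.55860228 -0.43353826  0.43352104]
```

```bash
python3 -c "
import cv2
im=cv2.imread('pics/top0.png');cv2.imwrite('pics/top0c.png',cv2.resize(im[60:380,100:570],(800,545),interpolation=cv2.INTER_CUBIC))"
```

```text
(no output)
```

View pics/top0c.png

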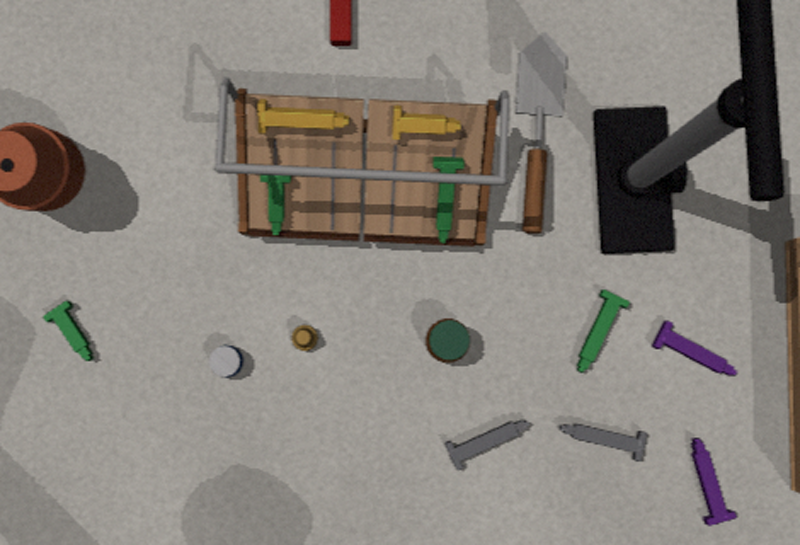

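View pics/side0.png

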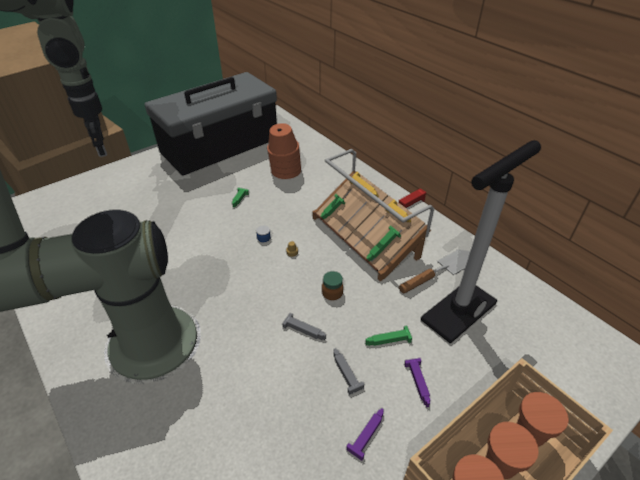

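Top crop: the left tray has the long yellow sample (≈305,118), with the green short peg wrongly in it at (275,205). The right tray has the short sample (≈428,125), with the green long peg at (447,200). Loose green pegs are long1 at (603,330) and short1 at (70,332). The grey pegs (490,443), (605,438) and purple pegs (695,350), (712,480) are look-alikes by colour. Swap order: long2 → free slot on the left, short2 → right, then the two loose pegs.

```bash
cat > h.py <<'E'
from cell import bot
import cv2, numpy as np
from scipy.spatial.transform import Rotation as R
from scipy.optimize import least_squares
def proj(n,P,T=None):
    c=bot.calibration(n); T=c["extrinsics"] if T is None else T
    q=np.atleast_2d(P)@T[:3,:3].T+T[:3,3]; q=q@c["mtx"].T
    return q[:,:2]/q[:,2:]
def back(n,uv,z,T=None):
    c=bot.calibration(n); T=c["extrinsics"] if T is None else T
    d=np.linalg.inv(c["mtx"])@[uv[0],uv[1],1]; d=T[:3,:3].T@d; o=-T[:3,:3].T@T[:3,3]
    return o+d*(z-o[2])/d[2]
def wristT():
    p=bot.read_position(); q=np.asarray(bot.read_tool_rot())
    W=np.eye(4); W[:3,:3]=R.from_quat(q[[1,2,3,0]]).as_matrix(); W[:3,3]=p
    return np.linalg.inv(W@bot.calibration("wrist")["hand_eye"])
def green(im):
    h=cv2.cvtColor(im,cv2.COLOR_RGB2HSV); return cv2.inRange(h,(45,110,40),(80,255,255))
def blobs(im,mn=60):
    n,l,s,c=cv2.connectedComponentsWithStats(green(im))
    return [(c[i],s[i],l==i) for i in range(1,n) if s[i][4]>mn]
def rackpt(x,y,yaw,P): # rack frame -> world
    return np.atleast_2d(P)@R.from_euler('z',yaw).as_matrix().T+[x,y,0]
S=np.radians(32)
def tray(side,P): # tray frame (side=+1 left) -> rack frame
    P=np.atleast_2d(P); return P@np.array([[np.cos(S),0,np.sin(S)],[0,1,0],[-np.sin(S),0,np.cos(S)]])+[0,78*side*1e-3,.03]
def quat(approach,zt): # tool y = approach, z close to zt
    y=approach/np.linalg.norm(approach); z=zt-y*(zt@y); z/=np.linalg.norm(z)
    q=R.from_matrix(np.c_[np.cross(y,z),y,z]).as_quat(); return q[[3,0,1,2]]
E
cat > b.py <<'E'
from h import *
im=cv2.imread("pics/top0.png")[:,:,::-1].copy()
for c,s,m in blobs(im):
    print("blob",np.round(c,1),s)
    v,u=np.nonzero(m); P=np.array([back("top",(a,b),.02)[:2] for a,b in zip(u,v)])
    mu,e=cv2.PCACompute(P,None); t=(P-mu)@e[0]
    w=(P-mu)@e[1]; lo,hi=t.min(),t.max()
    head=1 if np.ptp(w[t>hi-.02])>np.ptp(w[t<lo+.02]) else -1
    d=e[0]*head; print(" ext",lo,hi,"mid",mu[0]+e[0]*(lo+hi)/2,"headdir",np.degrees(np.arctan2(d[1],d[0])))
f=lambda a:np.array([100+a[0]*470/800,60+a[1]*320/545])
pt=[((218,168),[.05,.168,.2]),((505,180),[.05,-.168,.2]),((238,232),[-.006,.162,.04]),((487,245),[-.006,-.162,.04])]
pt=[(f(a),b) for a,b in pt]
r=least_squares(lambda p:np.concatenate([proj("top",rackpt(*p,b))[0]-a for a,b in pt]),[.75,0,0])
print(r.x,r.fun)
E
python3 b.py
```

```text
blob [362.9 156.1] [355 152  18  10 131]
 ext -0.021110742187012792 0.018990456240930643 mid [ 0.69398648 -0.156793  ] headdir 86.15683916704593
blob [261.8 176.9] [253 163  18  35 314]
 ext -0.04734740766410933 0.03304121232588979 mid [0.63834427 0.08031796] headdir 0.886230400213295
blob [360.9 183.3] [356 168  11  35 260]
 ext -0.044101914439749736 0.036733469738537534 mid [ 0.62644052 -0.15061649] headdir -4.400708575439738
blob [452.3 252.3] [439 230  30  48 438]
 ext -0.06396898432211127 0.04951497558349542 mid [ 0.46253079 -0.35837672] headdir -26.00694942724364
blob [140.4 252.9] [126 237  28  35 309]
 ext -0.05026771658528215 0.03431291810356645 mid [0.46137475 0.35715799] headdir 34.474238375255446
[ 0.59571968 -0.03909488 -0.04732301] [ 1.57683263  0.22503395 -1.21721766  0.71139751  2.44276235  0.07295882
 -2.83124046 -1.06536255]
```

```bash
cat >> h.py <<'E'
class Rack:
    def __init__(s,x,y,yaw):
        s.p=(x,y,yaw); M=R.from_euler('z',yaw).as_matrix()
        s.x=M@[np.cos(S),0,np.sin(S)]; s.n=M@[-np.sin(S),0,np.cos(S)]; s.q=quat(-s.n,-s.x)
    def w(s,side,P): return rackpt(*s.p,tray(side,P))
E
cat > c.py <<'E'
from h import *
k=Rack(.596,-.039,-.047)
for sd in (1,-1):
  for y in (-.038,.038):
    for n in (0.003,.1): print(sd,y,n,bot.solve_ik(k.w(sd,[.05,y,n])[0],k.q))
for p,a in (([.4625,-.358],-26),([.461,.357],34.5)):
    d=np.array([np.cos(np.radians(a)),np.sin(np.radians(a)),0]); print(bot.solve_ik([*p,.003],quat(np.array([0,0,-1.]),-d)))
pos=k.w(0,[.05,0,.16])[0]; print(pos,bot.solve_ik(pos,k.q))
bot.move_pose(pos,k.q)
T=wristT(); np.save("T1.npy",T); im=bot.camera("wrist"); cv2.imwrite("pics/w1.png",im[:,:,::-1])
print(bot.read_position(),bot.read_clock())
for c,s,m in blobs(im): print(c,s)
E
python3 c.py
```

```text
1 -0.038 0.003 [-0.14079202  0.42921384 -0.80898855 -0.22393377  0.04964975 -0.07960562]
1 -0.038 0.1 [-0.15223477  0.18963836 -0.85270121 -0.02755865  0.05569184 -0.08933662]
1 0.038 0.003 [ 0.01848256  0.44175795 -0.78304484 -0.21154809 -0.03468263  0.05555464]
1 0.038 0.1 [ 0.02626929  0.20876052 -0.82646344 -0.02172636 -0.03880181  0.0621671 ]
-1 -0.038 0.003 [-0.45670393  0.44785401 -0.75927329 -0.15677714  0.21268674 -0.35287472]
-1 -0.038 0.1 [-0.50327662  0.22045842 -0.79948539  0.03964527  0.23566231 -0.39442659]
-1 0.038 0.003 [-0.30739787  0.43123462 -0.80059055 -0.20424036  0.13686255 -0.22222837]
-1 0.038 0.1 [-0.3386508   0.19376369 -0.84310057 -0.0053701   0.15296548 -0.24929752]
[-0.78489375  0.62937457 -0.35757209  0.58384966  0.         -0.33110815]
[ 0.53237111  0.6269129  -0.3627155   0.58116793  0.         -0.06976748]
[ 0.55366213 -0.03700865  0.19218366] [-0.26268238  0.04125395 -0.85063776  0.13087933  0.1136547  -0.18370428]
[ 0.55382517 -0.03639802  0.19224115] 3.7417
[192.81135955 246.4153174 ] [ 173  173   50  134 3891]
[457.19315315 232.23783784] [ 428  174   51  101 2775]
```

View pics/w1.png

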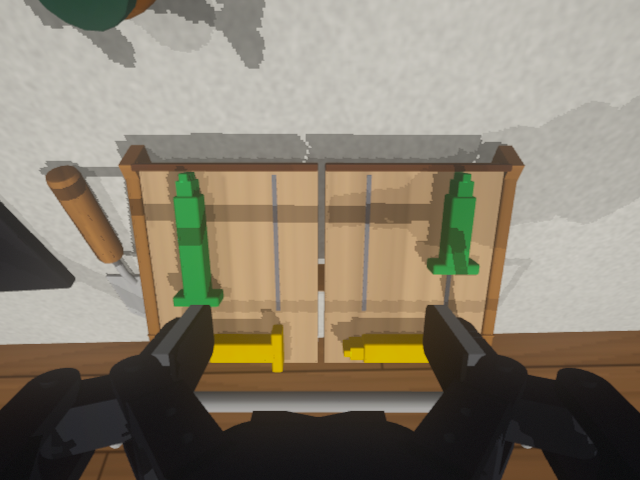

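Wrist view (front at top). long2 spans (173–223, 173–307) in the right tray and short2 spans (428–479, 174–275) in the left tray. The free grey lines are at u≈274–279 and 368–364. Now I'll fit the rack pose.

```bash
cat > d.py <<'E'
from h import *
T=np.load("T1.npy"); im=cv2.imread("pics/w1.png")[:,:,::-1].copy()
out=[]
def res(p):
    k=Rack(*p[:3]); r=[]
    pr=lambda sd,P:proj("wrist",k.w(sd,P),T)[0]
    for sd,uv in ((-1,[[274,175],[279,311]]),(1,[[368,175],[364,311]])):
        # u along grey line at given v
        a=pr(sd,[.01,-sd*.038,0]);b=pr(sd,[.11,-sd*.038,0])
        for u,v in uv: r.append(a[0]+(b-a)[0]*(v-a[1])/(b-a)[1]-u)
    # peg in right tray(long2) y=p3,yaw p5; left (short2) y=p4
    for sd,L,y,th,tip,h in ((-1,.115,p[3],p[5],(184,173),((173,303.5),(223,303.5))),(1,.085,p[4],p[6],(463,174),((428,272),(479,272)))):
        c,s_=np.cos(th),np.sin(th)
        f=lambda a,b,n:pr(sd,[.001+a*c-b*s_,y+a*s_+b*c,n])
        r.append(f(0,0,.01)[1]-tip[1]); r.append(f(0,0,.01)[0]-tip[0])
        r+=list(f(L,-.02*1,.02)-h[1 if True else 0] if False else f(L,-.02,.02)-h[0])+list(f(L,.02,.02)-h[1])
    return np.array(r)
r=least_squares(res,[.596,-.039,-.047,-.038,.038,0,0],loss='soft_l1')
print(np.round(r.x,4)); print(np.round(res(r.x),1))
E
python3 d.py
```

```text
[ 0.5953 -0.0363 -0.0449 -0.0325  0.0355  0.0301 -0.0229]
[-0.6 -0.6  1.3  0.2 -3.4  0.   2.   2.9 -2.   1.6 -5.  -0.1  2.3  0.4
 -1.3  1.3]
```

```bash
cat >> h.py <<'E'
K=Rack(.5953,-.0363,-.0449)
def lin(p,v=.25,q=None,**k): return bot.move_linear(list(map(float,p)),speed=v,rotation=None if q is None else list(q),**k)
def pick_tray(sd,s,y):
    bot.move_pose(K.w(sd,[s,y,.06])[0],K.q); bot.set_gripper(.5,50)
    lin(K.w(sd,[s,y,.004])[0],.15,until_force=15); bot.set_gripper(0,50)
    print("grip",bot.read_gripper_width()); lin(K.w(sd,[s,y,.06])[0])
def place(sd,s,y):
    hit=lin(K.w(sd,[s,y,.005])[0],.1,until_force=8); bot.wait(.1)
    print("hit",hit,bot.read_position()-K.w(sd,[s,y,.005])[0]); bot.set_gripper(.5); lin(K.w(sd,[s,y,.09])[0])
E
cat > e.py <<'E'
from h import *
pick_tray(-1,.055,-.031); lin(K.w(1,[.060,-.036,.06])[0]); place(1,.060,-.036)
print(bot.read_clock())
T=wristT(); np.save("T2.npy",T); im=bot.camera("wrist"); cv2.imwrite("pics/w2.png",im[:,:,::-1])
E
python3 e.py
```

```text
grip 0.22072760957154994
hit True [-0.00070511 -0.00144926 -0.0011468 ]
8.375
```

View pics/w2.png

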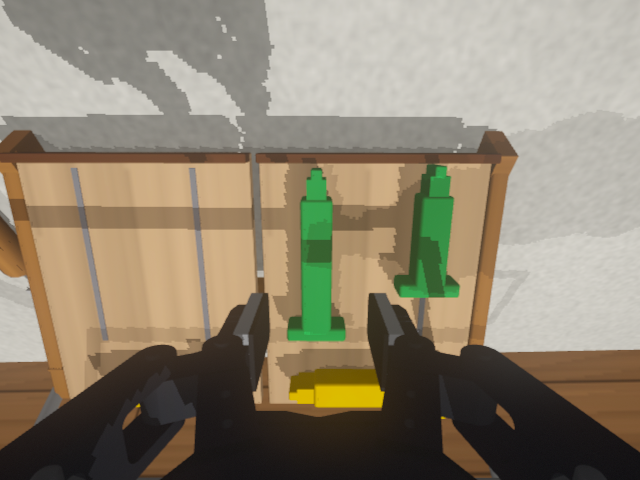

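Long2 is in the left tray: tip (317,170), flat and in line. Next is short2, then long1.

```bash
cat >> h.py <<'E'
def pick_shelf(p,a):
    d=np.array([np.cos(np.radians(a)),np.sin(np.radians(a)),0]); q=quat(np.array([0,0,-1.]),-d)
    bot.move_pose([*p,.12],q); bot.set_gripper(.6,50); lin([*p,.004],.15,until_force=15); bot.set_gripper(0,50)
    print("grip",bot.read_gripper_width()); lin([*p,.15])
def bring(sd,s,y):
    bot.move_pose(K.w(sd,[.01,y,.13])[0],K.q); lin(K.w(sd,[s,y,.035])[0],.15); place(sd,s,y)
def look(n):
    T=wristT(); np.save(f"T{n}.npy",T); im=bot.camera("wrist"); cv2.imwrite(f"pics/w{n}.png",im[:,:,::-1])
E
cat > f.py <<'E'
from h import *
pick_tray(1,.042,.0345); lin(K.w(-1,[.048,-.036,.06])[0]); place(-1,.048,-.036)
look(3); print(bot.read_clock())
pick_shelf((.4625,-.358),-26); print(bot.read_clock())
bring(1,.0635,.036); look(4); print(bot.read_clock())
E
python3 f.py; python3 -c "
import cv2,numpy as np
cv2.imwrite('pics/w34.png',cv2.resize(np.vstack([cv2.imread('pics/w3.png'),cv2.imread('pics/w4.png')]),(450,600)))"
```

```text
grip 0.21862745012080412
hit True [-0.00091548  0.0014803  -0.00070394]
12.9
grip 0.22152239944560054
16.1333
hit False [-3.36304579e-04  9.83707375e-05  3.48512908e-04]
20.0917
```

View pics/w34.png

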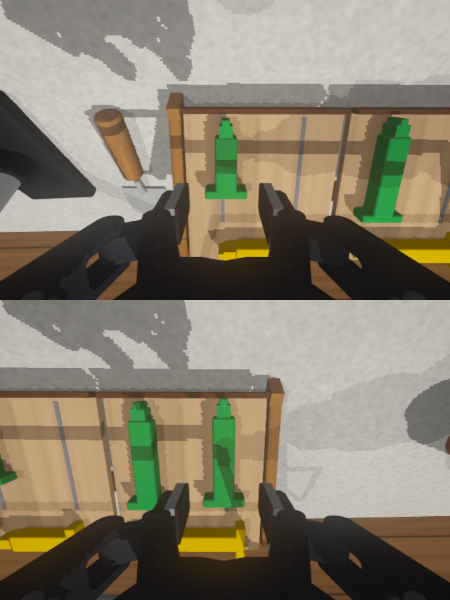

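Short2 is in the right tray (tip 227,118 in the upper half). Long1 is beside long2 in the left tray (tip 224,400 in the lower half). Now short1, then a final check of all the tips.

```bash
cat > g.py <<'E'
from h import *
bot.move_pose(K.w(1,[.03,.036,.15])[0],K.q)
pick_shelf((.461,.357),34.5)
bring(-1,.0485,.036); print(bot.read_clock())
bot.move_pose(K.w(0,[.05,0,.16])[0],K.q); bot.wait(.2); look(5)
T=np.load("T5.npy"); im=cv2.imread("pics/w5.png")[:,:,::-1].copy()
for c,s,m in blobs(im,500):
    v,u=np.nonzero(m); sd=-1 if c[0]<320 else 1
    def inv(uv,n):
        f=lambda p:proj("wrist",K.w(sd,[p[0],p[1],n]),T)[0]-uv
        return np.round(least_squares(f,[.05,0]).x*1000,1)
    t=(u[v<=v.min()+1].mean(),v.min()); h=(u[v>v.max()-6].mean(),v.max()-3)
    print("tray",sd,"tip",inv(t,.012),"head",inv(h,.02),s[:4])
E
python3 g.py
```

```text
grip 0.21954125066355787
hit False [-2.88881953e-04  1.33717041e-05  4.54879774e-04]
27.7167
tray -1 tip [ 2.7 34. ] head [83.  35.2] [247 175  47 102]
tray 1 tip [ 3.8 37. ] head [112.5  32.5] [422 176  51 133]
tray -1 tip [  7.3 -35.5] head [ 86.4 -33.2] [164 181  51 100]
tray 1 tip [  6.8 -37.4] head [115.2 -47.3] [342 180  40 132]
```

View pics/w5.png

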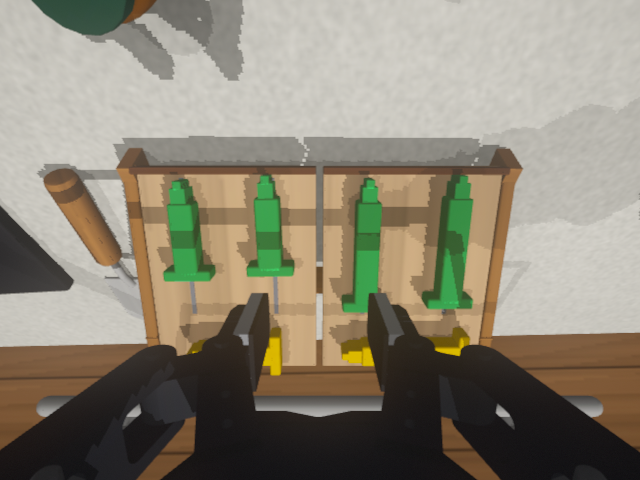

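All four look seated: tips 3–7 mm from the lip and y about ±35 mm. One side view to check they lie flat and the bystanders haven't moved, then I'll hand in.

Run:
```python
from h import *
bot.move_pose([.40,.0,.30],K.q)
im=bot.camera("side"); cv2.imwrite("pics/s9.png",cv2.resize(im[100:300,220:500,::-1],(784,560),interpolation=cv2.INTER_CUBIC))
print(bot.read_clock())
```

```text
29.225
```

View pics/s9.png

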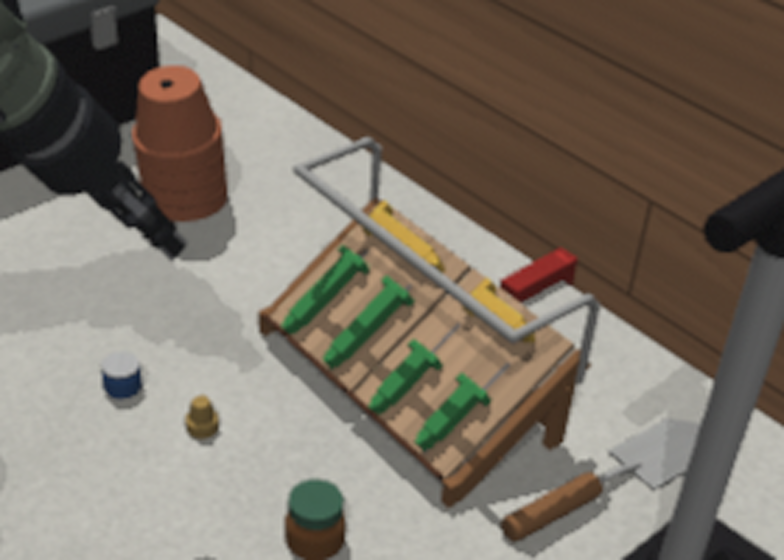

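The side view shows the pegs flat in both trays, the long pair at (325,290) and (370,320) and the short pair at (405,375) and (452,410). The bystanders stand as before and the gripper is clear.

```bash
python3 -c "
from cell import bot
bot.close_job()"
```

```text
the job is handed in; nothing more can be done
```

All four green pegs are sorted and the job is handed in, with about 29 of the 72 s used. I moved long2 into the free place in the long row and short2 into the place it left. Then I brought long1 and short1 in from the shelf. The grey and purple look-alikes were left alone.

**Last checks:**
- **Place in the trays:** the final wrist picture put the tips about 3–7 mm from the lip. Measured at tip and head, the pegs lie about 33–37 mm either side of each tray's midline, heads up and in line with the slope.
- **One odd reading:** long2's head measured at y = -47 mm, because a finger partly hid it. Its tip at -37 mm and the picture itself show it straight.
- **Flatness and bystanders:** I judged these by eye from the side picture and did not measure them. The pegs look flat; the pots, tin, connector, jar and trowel, and the part of the pump in view, look unmoved.
- **Grips and contact:** all four grips closed cleanly on the shank, and the gripper was clear of everything at hand-in. Long2 and short2 touched down just before their target height. Long1 and short1 showed no contact force and were let go at about tray level.

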